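# Dispense the walnuts into the soup bowl

## Task

Take the soup bowl by its handle and stand it on the counter squarely under the dispenser bin that holds the walnuts (the four larger nuts). Then tilt the dispenser's spring-centred stick all the way towards that bin and hold it there until all four walnuts have dropped into the bowl, and let the stick spring back, leaving the bowl where it is. Do not let any chestnuts (the smaller nuts) out of the other bin, and leave the mug, jar and pepper mill alone.

Things in the scene. Friction and masses are not known exactly. Their poses are not given: they have to be found in the camera images.
- dispenser: Twin nut dispenser fixed to the counter. Origin on the counter midway under the two outlets; x to its back, y to its left bin. Gate channel x -62..59, y -114..114, z 140..164 mm (free below it for the bowl); 14 mm uprights at x 110, y +-85 mm; 12 mm foot plate x 90..220, y +-130 mm; stick housing x -100..-62, y +-32, z 121..173 mm. A gate linked to the stick shuts both outlets while it is centred.
- walnut_bin: Clear open bin with the walnuts, left (dispenser y +30 mm) or right (-30). Origin: centre of its 80 x 46 mm outlet, 152 mm over the counter; axes as the dispenser. 52 mm wide, 210 high, back wall at x 43 mm. The front slants from x -43 mm at the outlet to -115 mm at the top, overhanging the stick: a tool straight down on the knob hits it; come from the front, tilted 25 to 45 degrees from vertical.
- chestnut_bin: The other, identical bin, with the three chestnuts. Origin and axes as for walnut_bin.
- stick (a joint): Tilt of the stick, rad: 0 centred, + towards the dispenser's +y (left), stops at -0.45 and 0.45; sideways only. Spring 2.2 N m/rad (8 N at the knob at full tilt). Tilted towards a bin it slides the gate from under that bin's outlet only; the nuts pass only beyond about 0.38 and take up to 1 s or so. Let go, it springs back and the gate shuts.
- stick_knob (a point): Centre of the stick's black ball knob (36 mm across, on a 10 mm rod), 120 mm from the pivot. At rest the stick leans 0.33 rad (19 degrees) towards the user (dispenser -x) and the knob is 263 mm over the counter. The point's z axis points outwards along the rod.
- stick_pivot (a point): The stick's pivot, in the dispenser at x -82, y 0, z 150 mm; axes as the dispenser's. The stick swings sideways in the plane of its rest direction and the dispenser's y axis.
- bowl: White stoneware soup bowl, loose, 0.25 to 0.5 kg: 140 mm across the rim, 62 mm high, foot 92 mm across, wall and base 6 mm, with a straight stub handle. Origin at the centre of its underside; z up, the handle points along the bowl's -x.
- bowl_handle (a point): Grip point in the middle of the bowl's handle: 115 mm from the bowl's axis along its -x, 45 mm above its underside. The handle is a bar 24 mm wide, 18 mm thick (z 36 to 54 mm), reaching from the rim to 162 mm from the axis; grip it across its width. Axes as the bowl's.
- walnut_1: Walnut: ball 36 mm across with a raised seam, about 13 g, origin at its centre. All four start in walnut_bin, the lowest resting on the gate.
- walnut_2: Walnut: ball 36 mm across with a raised seam, about 13 g, origin at its centre. All four start in walnut_bin, the lowest resting on the gate.
- walnut_3: Walnut: ball 36 mm across with a raised seam, about 13 g, origin at its centre. All four start in walnut_bin, the lowest resting on the gate.
- walnut_4: Walnut: ball 36 mm across with a raised seam, about 13 g, origin at its centre. All four start in walnut_bin, the lowest resting on the gate.
- chestnut_1: Chestnut: smooth ball 29 mm across, about 11 g, origin at its centre. All three stay in chestnut_bin, centres 165 mm over the counter.
- chestnut_2: Chestnut: smooth ball 29 mm across, about 11 g, origin at its centre. All three stay in chestnut_bin, centres 165 mm over the counter.
- chestnut_3: Chestnut: smooth ball 29 mm across, about 11 g, origin at its centre. All three stay in chestnut_bin, centres 165 mm over the counter.
- mug: Bystander: stoneware mug, 82 mm across, 95 mm high, with a side handle; origin at the centre of its underside.
- jar: Bystander: closed glass jar, 84 mm across, 130 mm high; origin at the centre of its underside.
- pepper_mill: Bystander: turned wooden pepper mill, 56 mm across, 185 mm high; origin at the centre of its underside.
Things that resemble listed ones, but are neither listed nor needed, are in the scene too. Leave any red look-alike of the bowl alone.

How it is judged:
By the outcome, as a careful person would: the job done as asked, in the order asked, and still so for the second after the job is handed in, with the robot touching nothing.
It also fails if it takes over 64 s, if anything falls off the work surface, if the arm or the gripper's body presses on something with over 40 N, if the wrist force passes 120 N, or if a joint passes its speed limit or range.

## Robot

A 6-joint arm with a two-finger parallel gripper is mounted at the origin on the work surface. World frame = base frame: x ahead of the robot, y to its left, z up, the work surface at z = 0. Lengths are in m, angles in rad, forces in N, time in s.
With the tool pointing down it reaches from about 0.325 to 0.925 m from the base axis. Payload 3.1 kg.
Tool frame: the origin (TCP) lies between the finger pads; the fingertips stand 22 mm ahead of it and the grasp point (between the pads) lies 3 mm ahead of it; z points along the fingers, y is the line along which they close (so a half turn about z gives the same grasp; the last joint's range is limited). The gripper opens to 85 mm and grips with 20 to 120 N. Pads are 22 mm wide; open, the fingers measure 114 mm over their backs; the gripper's body (76 mm by 85 mm) begins 54 mm behind the grasp point. The pads swing forward as they close: fully open they stand 13 mm farther back than shut.
Start: joints at [1.218, 0.217, 1.613, -0, 1.311, -0.112], TCP at [0.149, 0.607, 0.253] pointing down, gripper open.
Joint ranges: [-2.75, 2.75], [-0.78, 2.1], [0.31, 2.55], [-1.13, 4.27], [0.13, 2.63], [-2.58, 2.58]. Speed limits (rad/s): [2.79, 2.79, 3.14, 3.14, 3.14, 3.14].

## Interface

Orientations are given as a rotation vector (axis times angle).
In Python, from plant import env gives the robot as it stands.
- The arm moves only by the shell command python3 -m creep 'ROWS' [FORCE]. ROWS is JSON, a list of rows, each an object of numbers: "fingers": the finger opening in mm, from 0 to 85.4; "x", "y", "z": the shift along the tool's x, y, z in mm; "twist": the turn about the tool's z in degrees. In form: [{"fingers": .., "x": .., "y": .., "z": .., "twist": ..}, ...]. A call has 1 to 5 rows; each row is the pose to reach, as a shift and turn from the pose commanded when the call began, along the tool's axes at that moment; what a row does not reach only later rows make up. A row lasts 1/8 s, in which the tool goes at most 62.5 mm and 10.7 degrees, less where a joint would pass 70% of its speed; a pose out of reach is approached as far as the arm can. A call with a gripper value outside its range is refused whole. The fingers move at their own pace and stop on an object; FORCE is the grip in N (left out, the last holds). Time passes only in rows, so rows that repeat a pose let the fingers close. It gives the time, the measured TCP pose, the force, the opening and the grip force at its end, in the units of the state.
- env.get_state(): the state, without advancing time (a new reading comes with each control period).
- env.snapshot(name): name is "scene" or "side" or "wrist"; returns a dict with "pixels" (420x560x3 uint8, blue, green, red), "depth" (420x560 float32, m along the optical axis (not along the pixel's ray), 0 where there is no reading), "camera_matrix" (3x3 intrinsics, pixels), "origin" and "rotation" of the camera in the world. Camera axes: x right, y down, z forward; pixel columns grow to the right and rows downward; lengths in m; the calibration is good to about 2 mm. A picture is of the moment at which its call begins.
- env.sign_off(): hands the job in; it is judged then, once.
The state is a dict: "time_s": time; "qpos": joint angles; "qvel": joint speeds; "tau": joint torques, N m; "ee_pos": TCP position; "tool_rot": TCP orientation; "ft_force": force on the tool from outside, world axes, zero at the start; "wrist_torque": the same for the moment, N m; "width": opening from 0.0 (shut) to 1.0 (fully open); "grasp_force": force on a finger pad.
Only numpy, scipy, OpenCV 4.12 (cv2) and the standard library are available. Lean on these libraries where they do the work, as an engineer would, in place of code of your own. Each camera call takes 0.05 s, during which the arm holds its last target. There are 200 camera calls.

## Working session

There is one attempt and no reset: what is moved stays moved. The work goes in short steps, Python scripts to look and compute and a shell command to move; the robot and the scene stay as the last step left them, time stands still between calls to the robot, and variables do not carry over. Pictures are saved under pics/ and viewed, at most 10 in all, crops included, and the job is handed in when it is done.

```bash
ls; mkdir -p pics; cat > h.py <<'E'
from plant import env
import numpy as np, cv2
from scipy.spatial.transform import Rotation as R
def snap(n,f=None):
    s=env.snapshot(n)
    if f: cv2.imwrite(f,s["pixels"])
    return s
def world(s):
    K=np.array(s["camera_matrix"]);d=s["depth"];v,u=np.mgrid[:d.shape[0],:d.shape[1]]
    p=np.stack([(u-K[0,2])/K[0,0]*d,(v-K[1,2])/K[1,1]*d,d],-1)
    return p@np.array(s["rotation"]).T+np.array(s["origin"])
def proj(s,p):
    c=(np.atleast_2d(p)-s["origin"])@np.array(s["rotation"]);q=c@np.array(s["camera_matrix"]).T
    return q[:,:2]/q[:,2:]
E
python3 - <<'E'
from h import *
import pickle
S={n:snap(n) for n in("scene","side")}
pickle.dump(S,open("s0.pkl","wb"))
for n in S: cv2.imwrite(f"pics/{n}0.png",S[n]["pixels"]);print(n,S[n]["origin"],np.round(S[n]["rotation"],2).tolist())
print(env.get_state())
E
```

```text
pics
scene [1.08275556 0.27342917 1.32205575] [-1.36, -2.44, 0.71]
side [0.26806327 0.7435382  0.85760191] [-0.37, 2.73, -1.31]
{'time_s': 0.1, 'qpos': array([ 1.21775910e+00,  2.17692012e-01,  1.61480040e+00,  1.27592402e-05,
        1.31129147e+00, -1.12193864e-01]), 'qvel': array([-0.0001165 , -0.00329604, -0.00318299,  0.00185641,  0.00035905,
        0.00034954]), 'tau': array([-1.08236454e-03, -3.98070753e+01, -3.04970169e+01, -1.92197954e-04,
        4.18792537e-03, -1.48001999e-05]), 'ee_pos': array([0.14880592, 0.60631237, 0.25207659]), 'tool_rot': array([-0.37734497, -3.11832568,  0.00334426]), 'ft_force': array([ 0.5789072 ,  0.01348024, -0.30913753]), 'wrist_torque': array([0.03697314, 0.0188718 , 0.01463875]), 'grasp_force': 0.0, 'width': 0.997240701436993}
```

```bash
sed -i 's/np.array(s\["rotation"\])/R.from_rotvec(s["rotation"]).as_matrix()/g' h.py; cat h.py | grep rotvec
```

```text
return p@R.from_rotvec(s["rotation"]).as_matrix().T+np.array(s["origin"])
    c=(np.atleast_2d(p)-s["origin"])@R.from_rotvec(s["rotation"]).as_matrix();q=c@np.array(s["camera_matrix"]).T
```

View pics/scene0.png

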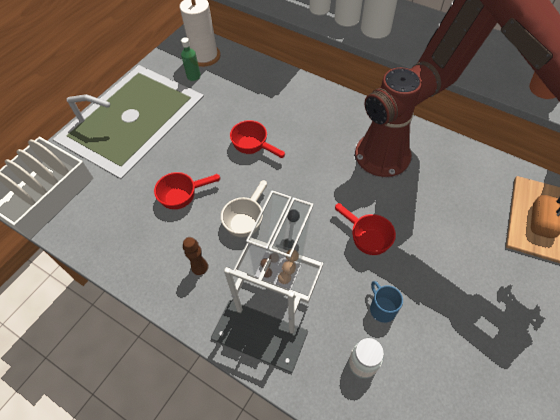

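View pics/side0.png

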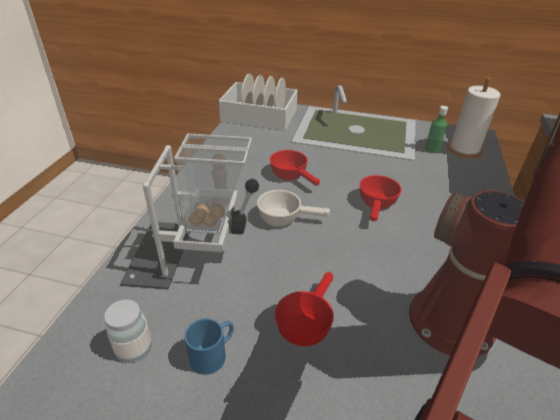

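The scene view shows the white bowl at (241,216) with its handle to (262,187). Three red pans stand at (248,137), (175,190) and (374,234). The dispenser is at about (275,260), with its knob at (293,215). In the side view the bowl is at (279,209) and the nuts at (208,213).

Four things could be the bowl: white (241,216) and the three reds. Only the white one fits "white stoneware". The enlarged crop should confirm it and show which bin holds the larger nuts.

```bash
python3 - <<'E'
from h import *
import pickle
S=pickle.load(open("s0.pkl","rb"))
a=cv2.resize(S["scene"]["pixels"][170:370,200:330],None,fx=3,fy=3,interpolation=2)
b=cv2.resize(S["side"]["pixels"][130:290,120:250],None,fx=3.07,fy=3.75,interpolation=2)
b=cv2.resize(S["side"]["pixels"][130:290,120:250],(400,492),interpolation=2); b=cv2.copyMakeBorder(b,0,108,0,0,0)
cv2.imwrite("pics/crop.png",np.hstack([a,b])[:, :800])
for n,(lo,hi) in {"scene":((0,0),(560,420)),"side":((0,0),(560,420))}.items():
    s=S[n];P=world(s);I=s["pixels"].astype(int)
    print(n,"table z",[np.round(P[v,u],3).tolist() for u,v in ([(330,300),(150,240)] if n=="scene" else [(250,380),(350,260)])])
    w=(I.min(-1)>130)&(I.max(-1)-I.min(-1)<60)
    x0,x1,y0,y1=(215,270,180,240) if n=="scene" else (255,330,190,230)
    m=np.zeros(w.shape,bool);m[y0:y1,x0:x1]=w[y0:y1,x0:x1]
    m&=(P[...,2]>.01)&(P[...,2]<.08)
    q=P[m];print(n,m.sum(),q.min(0),q.max(0))
    k=(I.max(-1)<60);x0,x1,y0,y1=(284,302,206,224) if n=="scene" else (242,262,176,196)
    m=np.zeros(w.shape,bool);m[y0:y1,x0:x1]=k[y0:y1,x0:x1];m&=P[...,2]>.2
    vv,uu=np.nonzero(m);print("knob px",uu.mean(),vv.mean(),m.sum(),P[m].mean(0),P[m].max(0),P[m].min(0))
E
```

```text
scene table z [[0.604, 0.112, -0.0], [0.736, -0.506, -0.0]]
scene 572 [ 0.3605187  -0.42711686  0.01003482] [ 0.58999936 -0.21284568  0.0715668 ]
knob px 292.33846153846156 216.95384615384614 65 [ 0.57097159 -0.04373201  0.31716371] [ 0.59006269 -0.03216169  0.35424299] [ 0.5598134 -0.0497248  0.291901 ]
side table z [[0.436, 0.289, 0.002], [0.272, -0.141, 0.001]]
side 777 [ 0.36119518 -0.34626876  0.01002072] [ 0.59044887 -0.20315918  0.06493897]
knob px 251.29464285714286 185.90178571428572 112 [ 0.53629127 -0.05266262  0.26836761] [ 0.55048382 -0.04464767  0.28025801] [ 0.52248129 -0.06464573  0.24971965]
```

View pics/crop.png

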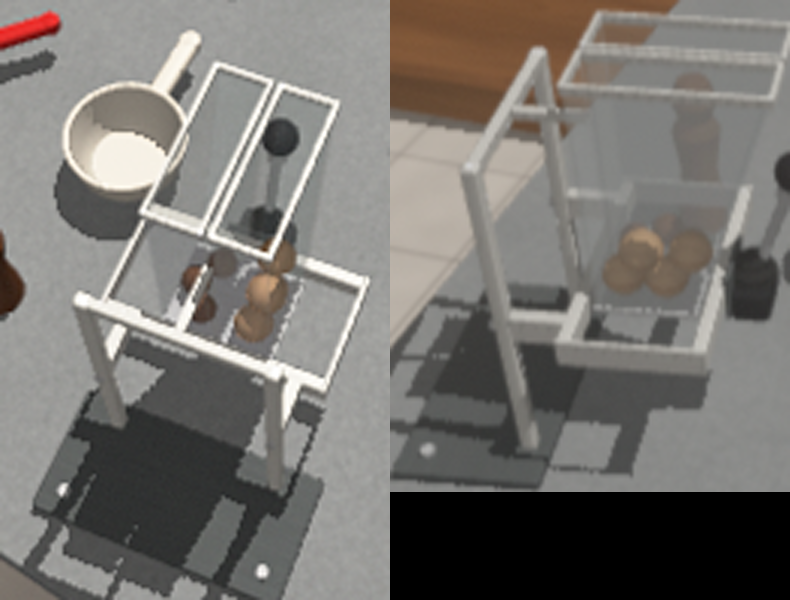

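The crop confirms the white stoneware bowl, and its handle points away from the dispenser. The larger tan nuts are in the bin on the right in the scene view, around (287,265). That is the world +y side, so the dispenser's left bin. The small dark chestnuts are in the other bin.

```bash
cat > loc.py <<'E'
from h import *
import pickle
S=pickle.load(open("s0.pkl","rb"))
def ray(s,u,v):
    K=np.array(s["camera_matrix"]);d=R.from_rotvec(s["rotation"]).as_matrix()@np.linalg.solve(K,[u,v,1]);return np.array(s["origin"]),d/np.linalg.norm(d)
def tri(r):
    A=sum(np.eye(3)-np.outer(d,d) for o,d in r);b=sum((np.eye(3)-np.outer(d,d))@o for o,d in r);return np.linalg.solve(A,b)
if __name__=="__main__":
    Q={}
    for n in S:
        P=world(S[n]);I=S[n]["pixels"].astype(int);x,y,z=P[...,0],P[...,1],P[...,2]
        reg=(x>.45)&(x<.98)&(abs(y+.07)<.25)
        for nm,a,b in(("foot",.007,.017),("channel",.158,.170),("bintop",.355,.37)):
            m=reg&(z>a)&(z<b)&(abs(I-I.mean(-1,keepdims=True)).max(-1)<18)
            if nm=="foot": m&=(x>.68)
            else: m&=I.min(-1)>110
            m=cv2.morphologyEx(m.astype(np.uint8),cv2.MORPH_OPEN,np.ones((2,2)))>0
            if m.sum()>20:
                q=P[m][:,:2].astype(np.float32);r=cv2.minAreaRect(q);print(n,nm,m.sum(),np.round(cv2.boxPoints(r),3).tolist(),np.round(r[1],3))
    # bowl rim points & handle
        w=(I.min(-1)>120)&(abs(x-.5)<.16)&(abs(y+.25)<.14)&(I.max(-1)-I.min(-1)<60)
        c=np.array([.53,-.27])
        m=w&(z>.056)&(z<.068)&(x<.62)&(y<-.12);q=P[m][:,:2]
        A=np.c_[2*q,np.ones(len(q))]
        s=np.linalg.lstsq(A,(q**2).sum(1),rcond=None)[0];print(n,"rim",len(q),s[:2],np.sqrt(s[2]+s[:2]@s[:2]))
        h=P[w&(z>.045)&(z<.06)];d=np.linalg.norm(h[:,:2]-s[:2],axis=1);h=h[(d>.085)&(d<.17)]
        e=h[:,:2].mean(0)-s[:2];print("handle",len(h),h.mean(0),np.degrees(np.arctan2(*e[::-1])),d[d<.18].max())
    print("knob",tri([ray(S["scene"],292.3,215.5),ray(S["side"],251.3,185.9)]))
E
python3 loc.py
```

```text
scene foot 3241 [[0.6359999775886536, -0.08299999684095383], [0.8640000224113464, -0.1899999976158142], [1.0829999446868896, 0.27300000190734863], [0.8550000190734863, 0.38100001215934753]] [0.513 0.252]
scene channel 366 [[0.5049999952316284, 0.032999999821186066], [0.6000000238418579, -0.1940000057220459], [1.1770000457763672, 0.04699999839067459], [1.0829999446868896, 0.27300000190734863]] [0.625 0.246]
scene bintop 773 [[0.3070000112056732, -0.11800000071525574], [0.375, -0.2540000081062317], [1.1510000228881836, 0.1379999965429306], [1.0829999446868896, 0.27300000190734863]] [0.869 0.152]
scene rim 260 [ 0.49669903 -0.26696147] 0.07706662935195238
handle 103 [ 0.42445169 -0.2816969   0.05440748] -168.47217288577903 0.13808806637443824
side foot 2067 [[0.2680000066757202, 0.7440000176429749], [0.7929999828338623, -0.17100000381469727], [0.9599999785423279, -0.07500000298023224], [0.4350000023841858, 0.8389999866485596]] [0.193 1.054]
side channel 545 [[0.2680000066757202, 0.7440000176429749], [0.6949999928474426, -0.37700000405311584], [0.8920000195503235, -0.3019999861717224], [0.4650000035762787, 0.8180000185966492]] [0.21  1.199]
side bintop 1072 [[0.2680000066757202, 0.7440000176429749], [0.7639999985694885, -0.7540000081062317], [0.9290000200271606, -0.6990000009536743], [0.43299999833106995, 0.7979999780654907]] [0.174 1.577]
side rim 210 [ 0.52015325 -0.27416314] 0.06671440218286935
handle 138 [ 0.39809496 -0.28328064  0.05081233] -175.7280573881531 0.15871173225545002
knob [ 0.53921404 -0.06342012  0.26121379]
```

```bash
cat > loc2.py <<'E'
from loc import *
from scipy.optimize import least_squares
import sys
for n in S:
    P=world(S[n]);I=S[n]["pixels"].astype(int);x,y,z=P[...,0],P[...,1],P[...,2]
    ok=S[n]["depth"]>.1; sat=I.max(-1)-I.min(-1)
    def comp(m,nm):
        k,l,st,_=cv2.connectedComponentsWithStats(m.astype(np.uint8),connectivity=8)
        i=1+np.argmax(st[1:,4]);q=P[l==i];r=cv2.minAreaRect(q[:,:2].astype(np.float32))
        print(n,nm,len(q),"c",np.round(r[0],3),"size",np.round(r[1],3),"ang",round(r[2],1),np.round(cv2.boxPoints(r),3).tolist())
    reg=ok&(x>.45)&(x<.98)&(abs(y+.05)<.25)
    comp(reg&(z>.0075)&(z<.016)&(x>.66),"foot")
    comp(reg&(z>.157)&(z<.171)&(I.min(-1)>90),"channel")
    comp(reg&(z>.354)&(z<.372)&(I.min(-1)>90),"bintop")
    b=ok&(sat<60)&(I.min(-1)>100)
    m=b&(z>.0585)&(z<.066)&(x>.42)&(x<.6)&(y>-.37)&(y<-.16)
    q=P[m][:,:2]
    f=least_squares(lambda p:np.hypot(*(q-p).T)-.068,[.52,-.27],loss="soft_l1",f_scale=.002);c=f.x
    print(n,"rim",len(q),c,"res",np.abs(f.fun).mean())
    h=P[b&(z>.047)&(z<.058)];d=np.hypot(*(h[:,:2]-c).T);h=h[(d>.085)&(d<.165)&(h[:,0]<c[0])]
    t=cv2.fitLine(h[:,:2].astype(np.float32),cv2.DIST_HUBER,0,.01,.01).ravel();e=h[:,:2].mean(0)-c
    print("handle",len(h),h.mean(0),"dir from c",np.degrees(np.arctan2(e[1],e[0])),"line",np.degrees(np.arctan2(t[1],t[0])),np.hypot(*(h[:,:2]-c).T).max())
E
python3 loc2.py
```

```text
scene foot 3079 c [ 0.808 -0.014] size [0.135 0.261] ang 10.0 [[0.718999981880188, 0.10199999809265137], [0.7639999985694885, -0.1550000011920929], [0.8970000147819519, -0.13099999725818634], [0.8519999980926514, 0.12600000202655792]]
scene channel 377 c [0.648 0.022] size [0.138 0.157] ang 77.9 [[0.5569999814033508, -0.028999999165534973], [0.7099999785423279, -0.06199999898672104], [0.7390000224113464, 0.0729999989271164], [0.5860000252723694, 0.10599999874830246]]
scene bintop 905 c [ 0.623 -0.047] size [0.162 0.116] ang 10.2 [[0.5329999923706055, -0.004000000189989805], [0.5529999732971191, -0.11800000071525574], [0.7129999995231628, -0.08900000154972076], [0.6919999718666077, 0.02500000037252903]]
scene rim 184 [ 0.52120268 -0.27041654] res 0.002670150367484405
handle 111 [ 0.40052721 -0.28235659  0.05375389] dir from c -174.34935019754732 line 7.087296 0.16185316059126997
side foot 1855 c [ 0.808 -0.004] size [0.131 0.242] ang 10.3 [[0.722000002861023, 0.10300000011920929], [0.7649999856948853, -0.13500000536441803], [0.8939999938011169, -0.11100000143051147], [0.8510000109672546, 0.12700000405311584]]
side channel 746 c [ 0.624 -0.014] size [0.271 0.154] ang 61.1 [[0.492000013589859, -0.0949999988079071], [0.6259999871253967, -0.17000000178813934], [0.7570000290870667, 0.06700000166893005], [0.621999979019165, 0.14100000262260437]]
side bintop 1190 c [ 0.624 -0.049] size [0.161 0.119] ang 10.5 [[0.5339999794960022, -0.004999999888241291], [0.5550000071525574, -0.12200000137090683], [0.7139999866485596, -0.09300000220537186], [0.6919999718666077, 0.024000000208616257]]
side rim 143 [ 0.52132008 -0.2741903 ] res 0.00217042424945471
handle 126 [ 0.39904097 -0.28373762  0.05128821] dir from c -175.53550809938292 line 4.775649 0.15957979536832137
```

```bash
cat > plan.py <<'E'
from h import *
O=np.array([.657,-.042]);a=np.radians(10.2)
D=np.array([[np.cos(a),-np.sin(a)],[np.sin(a),np.cos(a)]])
def d2w(x,y): return O+D@np.array([x,y])/1000
def delta(x,y,z,diry,st=None):
    """shift in tool axes (mm) to world x,y,z and twist (deg) putting tool y (mod 180) on world heading diry deg; applied twist is about tool z"""
    st=st or env.get_state();M=R.from_rotvec(st["tool_rot"]).as_matrix()
    s=M.T@(np.array([x,y,z])-st["ee_pos"])*1000
    v=M.T@np.array([np.cos(np.radians(diry)),np.sin(np.radians(diry)),0])
    t=np.degrees(np.arctan2(-v[0],v[1]));t=(t+90)%180-90
    print("pos",np.round(st["ee_pos"],4),"M",np.round(M,2).tolist(),"q6",round(st["qpos"][5],3),"t",st["time_s"],"F",np.round(st["ft_force"],1),"g",round(st["grasp_force"],1),"w",round(st["width"],3))
    print("-> shift",np.round(s,1),"twist",round(t,1))
E
python3 - <<'E'
from plan import *
import pickle
S=pickle.load(open("s0.pkl","rb"))
s=S["scene"];P=world(s);I=s["pixels"].astype(int)
m=((I[...,2]>120)&(I[...,1]<60)&(s["depth"]>.1)&(P[...,2]>.02)&(P[...,2]<.1)&(P[...,0]>.2)).astype(np.uint8)
k,l,st,c=cv2.connectedComponentsWithStats(m)
for i in range(1,k):
    if st[i,4]>50: q=P[l==i];print("red",c[i].round(),q.min(0).round(3),q.max(0).round(3))
h=(.521+.147*np.cos(np.radians(185.2)),-.272+.147*np.sin(np.radians(185.2)))
print("handle",h); delta(*h,.14,95.2)
print("final grip",d2w(-104,30+104),"bowl",d2w(0,30))
E
```

```text
red [253. 143.] [ 0.203 -0.521  0.02 ] [ 0.288 -0.291  0.071]
red [179. 187.] [ 0.429 -0.603  0.02 ] [ 0.624 -0.434  0.072]
red [351. 218.] [ 0.301 -0.025  0.02 ] [0.378 0.09  0.07 ]
handle (np.float64(0.3746049934034524), np.float64(-0.2853229892890736))
pos [0.1488 0.6063 0.2521] M [[-0.97, 0.24, -0.0], [0.24, 0.97, -0.0], [0.0, -0.0, -1.0]] q6 -0.112 t 0.1 F [ 0.6  0.  -0.3] g 0.0 w 0.997
-> shift [-432.  -811.8  113.7] twist -19.0
final grip [0.5309143 0.0714654] bowl [ 0.65168746 -0.01247413]
```

```bash
python3 - <<'E'
from plan import *
import pickle
S=pickle.load(open("s0.pkl","rb"))
for n in S:
    s=S[n];P=world(s);I=s["pixels"].astype(int)
    m=((I[...,2]>90)&(I[...,1]<50)&(I[...,0]<50)&(s["depth"]>.1)&(P[...,2]>.01)&(P[...,2]<.1)&(P[...,0]>.25)&(P[...,1]>-.1))
    q=P[m];print(n,q.min(0),q.max(0)); 
    r=q[q[:,2]>.055][:,:2]; print(cv2.minEnclosingCircle(r.astype(np.float32)), [ (round(x,3), q[abs(q[:,0]-x)<.005][:,1].min().round(3),q[abs(q[:,0]-x)<.005][:,1].max().round(3)) for x in np.arange(.31,.56,.03) if (abs(q[:,0]-x)<.005).any()])
E
```

```text
scene [ 0.28660144 -0.02695709  0.01000141] [0.42244612 0.19680431 0.07035283]
((0.34548354148864746, 0.08556847274303436), 0.1130012720823288) [(np.float64(0.31), np.float64(0.078), np.float64(0.181)), (np.float64(0.34), np.float64(-0.01), np.float64(0.195)), (np.float64(0.37), np.float64(0.064), np.float64(0.196)), (np.float64(0.4), np.float64(0.078), np.float64(0.182))]
side [ 0.28683028 -0.02081105  0.01000031] [0.42265061 0.19642282 0.06478924]
((0.3455115556716919, 0.09048505127429962), 0.10670037567615509) [(np.float64(0.31), np.float64(-0.007), np.float64(0.182)), (np.float64(0.34), np.float64(0.016), np.float64(0.194)), (np.float64(0.37), np.float64(0.063), np.float64(0.195)), (np.float64(0.4), np.float64(0.077), np.float64(0.181))]
```

```bash
python3 -m creep '[{"fingers":70,"x":-360,"y":-330,"z":0,"twist":-19},{"fingers":70,"x":-360,"y":-330,"z":0,"twist":-19},{"fingers":70,"x":-360,"y":-330,"z":0,"twist":-19},{"fingers":70,"x":-360,"y":-330,"z":0,"twist":-19},{"fingers":70,"x":-360,"y":-330,"z":0,"twist":-19}]' 30
python3 -c "
from plan import *
delta(.3746,-.2853,.15,95.2)"
```

```text
time_s: 0.72
ee_pos: [0.3229, 0.3451, 0.2529]
tool_rot: [0.143, -3.138, 0.0]
ft_force: [1.8, 0.2, 0.8]
width: 0.821
grasp_force: 0.0
pos [0.3229 0.3451 0.2529] M [[-1.0, -0.09, -0.0], [-0.09, 1.0, -0.0], [0.0, -0.0, -1.0]] q6 -0.992 t 0.725 F [1.8 0.2 0.8] g 0.0 w 0.821
-> shift [   6.  -632.4  103.1] twist 0.0
```

```bash
python3 -m creep '[{"fingers":70,"x":-20,"y":-62,"z":0,"twist":0},{"fingers":70,"x":-40,"y":-122,"z":0,"twist":0},{"fingers":70,"x":-50,"y":-184,"z":0,"twist":0},{"fingers":70,"x":-55,"y":-246,"z":0,"twist":0},{"fingers":70,"x":-55,"y":-308,"z":0,"twist":0}]'
python3 -m creep '[{"fingers":70,"x":10,"y":-62,"z":0,"twist":0},{"fingers":70,"x":25,"y":-122,"z":0,"twist":0},{"fingers":70,"x":40,"y":-182,"z":0,"twist":0},{"fingers":70,"x":50,"y":-242,"z":0,"twist":0},{"fingers":70,"x":55,"y":-302,"z":0,"twist":0}]'
python3 -c "
from plan import *
delta(.3746,-.2853,.15,95.2)
s=snap('wrist','pics/wrist1.png')"
```

```text
time_s: 1.35
ee_pos: [0.4048, 0.0461, 0.2531]
tool_rot: [-0.143, 3.138, -0.0]
ft_force: [0.7, -0.2, 0.1]
width: 0.82
grasp_force: 0.0
time_s: 1.98
ee_pos: [0.3765, -0.2595, 0.2531]
tool_rot: [-0.141, 3.138, 0.0]
ft_force: [1.0, -0.8, 0.3]
width: 0.821
grasp_force: 0.0
pos [ 0.3765 -0.2595  0.2531] M [[-1.0, -0.09, 0.0], [-0.09, 1.0, 0.0], [-0.0, 0.0, -1.0]] q6 -2.418 t 1.975 F [ 1.  -0.8  0.3] g 0.0 w 0.821
-> shift [  4.3 -25.5 103.1] twist -0.1
```

View pics/wrist1.png

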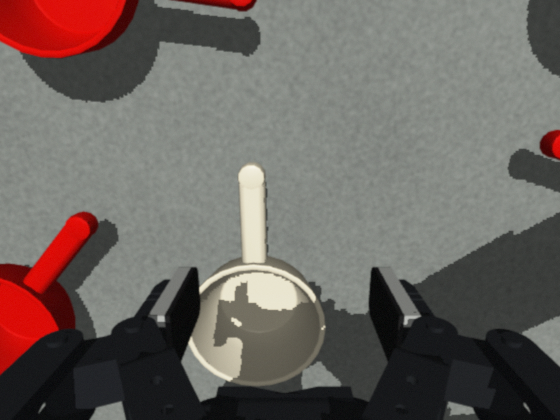

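The wrist view shows the white handle running from (251,172) to (256,258), with the bowl at (260,325). The red pans are well to the side. I'll measure the handle in this view and check it.

```bash
python3 - <<'E'
from plan import *
s=snap('wrist');P=world(s);I=s["pixels"].astype(int);z=P[...,2]
u0=slice(225,290);m=np.zeros(z.shape,bool);m[150:400,190:330]=True
m&=(I.min(-1)>110)&(s["depth"]>.1)
r=P[m&(z>.058)&(z<.068)][:,:2].astype(np.float32);print("rim",len(r),cv2.minEnclosingCircle(r))
h=P[m&(z>.046)&(z<.058)];vis=h[h[:,0]<.44]
print("handle",len(vis),vis.min(0),vis.max(0),vis.mean(0));t=cv2.fitLine(vis[:,:2].astype(np.float32),2,0,.01,.01).ravel();print(t,np.degrees(np.arctan(t[1]/t[0])))
print(np.round(env.get_state()["qpos"],3))
y=t[3]+(.3746-t[2])*t[1]/t[0];print("y at .3746",y)
delta(.3746,y,.042,90+np.degrees(np.arctan(t[1]/t[0])))
E
```

```text
rim 1397 ((0.5230519771575928, -0.2741211950778961), 0.06985253095626831)
handle 2041 [ 0.36149316 -0.2999927   0.04606682] [ 0.43999398 -0.27068968  0.05682357] [ 0.3999893  -0.28542733  0.05357089]
[ 0.9948775   0.10108751  0.3999893  -0.28542733] 5.801797
[-7.610e-01 -1.490e-01  1.990e+00 -2.000e-03  1.299e+00 -2.415e+00]
y at .3746 -0.28800708
pos [ 0.3768 -0.2627  0.2533] M [[-1.0, -0.08, -0.0], [-0.08, 1.0, -0.0], [0.0, -0.0, -1.0]] q6 -2.415 t 2.075 F [ 0.8  0.6 -0.8] g 0.0 w 0.82
-> shift [  4.2 -24.5 211.4] twist -1.0
```

```bash
python3 -m creep '[{"fingers":60,"x":2,"y":-25,"z":0,"twist":-0.5},{"fingers":60,"x":2,"y":-25,"z":40,"twist":-0.5},{"fingers":60,"x":2,"y":-25,"z":90,"twist":-0.5},{"fingers":60,"x":2,"y":-25,"z":120,"twist":-0.5},{"fingers":60,"x":2,"y":-25,"z":120,"twist":-0.5}]'
python3 -c "
from plan import *
delta(.377,-.2884,.046,95.8)"
```

```text
time_s: 2.7
ee_pos: [0.3756, -0.2798, 0.1302]
tool_rot: [0.157, -3.132, -0.01]
ft_force: [-0.4, -0.5, 0.5]
width: 0.702
grasp_force: 0.0
pos [ 0.3756 -0.2798  0.1302] M [[-0.99, -0.1, -0.01], [-0.1, 0.99, 0.01], [0.01, 0.01, -1.0]] q6 -2.461 t 2.7 F [-0.4 -0.5  0.5] g 0.0 w 0.702
-> shift [-1.  -9.2 84.1] twist -0.1
```

```bash
python3 -m creep '[{"fingers":60,"x":-1,"y":-9,"z":10,"twist":0},{"fingers":60,"x":-1,"y":-9,"z":40,"twist":0},{"fingers":60,"x":-1,"y":-9,"z":75,"twist":0},{"fingers":60,"x":-1,"y":-9,"z":84,"twist":0},{"fingers":60,"x":-1,"y":-9,"z":84,"twist":0}]'
python3 -c "
from plan import *
delta(.377,-.2884,.046,95.8)"
```

```text
time_s: 3.32
ee_pos: [0.3801, -0.2923, 0.0499]
tool_rot: [-0.156, 3.137, -0.001]
ft_force: [-0.1, -0.1, -0.6]
width: 0.705
grasp_force: 0.0
pos [ 0.3801 -0.2923  0.0499] M [[-1.0, -0.1, 0.0], [-0.1, 1.0, -0.0], [-0.0, -0.0, -1.0]] q6 -2.472 t 3.325 F [-0.1 -0.1 -0.6] g 0.0 w 0.705
-> shift [2.7 4.2 3.9] twist -0.1
```

```bash
python3 -m creep '[{"fingers":60,"x":3,"y":4,"z":4,"twist":0},{"fingers":60,"x":3,"y":4,"z":4,"twist":0},{"fingers":15,"x":3,"y":4,"z":4,"twist":0},{"fingers":15,"x":3,"y":4,"z":4,"twist":0},{"fingers":15,"x":3,"y":4,"z":4,"twist":0}]' 110
python3 -m creep '[{"fingers":15,"x":0,"y":0,"z":0,"twist":0},{"fingers":15,"x":0,"y":0,"z":0,"twist":0},{"fingers":15,"x":0,"y":0,"z":0,"twist":0},{"fingers":15,"x":0,"y":0,"z":-10,"twist":0},{"fingers":15,"x":0,"y":0,"z":-25,"twist":0}]' 110
python3 -c "
from plan import *
delta(.40,-.10,.076,55.2)"
```

```text
time_s: 3.95
ee_pos: [0.3764, -0.2884, 0.0457]
tool_rot: [-0.156, 3.137, -0.001]
ft_force: [-1.3, -1.4, 1.1]
width: 0.269
grasp_force: 107.5
time_s: 4.58
ee_pos: [0.3748, -0.2863, 0.0695]
tool_rot: [0.157, -3.134, -0.006]
ft_force: [0.7, 0.2, -3.1]
width: 0.265
grasp_force: 107.9
pos [ 0.3748 -0.2863  0.0695] M [[-0.99, -0.1, -0.0], [-0.1, 0.99, 0.0], [0.0, 0.0, -1.0]] q6 -2.472 t 4.575 F [ 0.7  0.2 -3.1] g 107.9 w 0.265
-> shift [-43.7 182.8  -5.9] twist 40.5
```

```bash
python3 -m creep '[{"fingers":15,"x":-5,"y":15,"z":-6,"twist":0},{"fingers":15,"x":-10,"y":45,"z":-6,"twist":2},{"fingers":15,"x":-20,"y":80,"z":-6,"twist":6},{"fingers":15,"x":-30,"y":110,"z":-6,"twist":12},{"fingers":15,"x":-36,"y":140,"z":-6,"twist":18}]'
python3 - <<'E'
from plan import *
delta(.41,-.08,.076,55.2)
s=snap('scene','pics/scene2.png')
E
```

```text
time_s: 5.2
ee_pos: [0.3978, -0.1427, 0.0764]
tool_rot: [-0.341, -3.122, -0.002]
ft_force: [0.5, 0.7, -3.3]
width: 0.264
grasp_force: 107.8
pos [ 0.3978 -0.1427  0.0764] M [[-0.98, 0.22, -0.0], [0.22, 0.98, 0.0], [0.0, 0.0, -1.0]] q6 -1.865 t 5.2 F [ 0.5  0.7 -3.3] g 107.8 w 0.264
-> shift [ 1.7 63.8  0.5] twist 22.3
```

View pics/scene2.png

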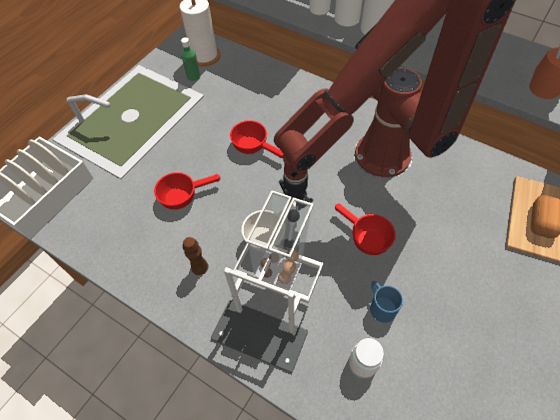

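The bowl is held level at (265,228), moving left of the stick. The arm is clear of the bins and the red pans.

```bash
python3 -m creep '[{"fingers":15,"x":0,"y":20,"z":0,"twist":5},{"fingers":15,"x":0,"y":40,"z":0,"twist":12},{"fingers":15,"x":2,"y":64,"z":0,"twist":18},{"fingers":15,"x":2,"y":64,"z":0,"twist":22},{"fingers":15,"x":2,"y":64,"z":0,"twist":22.5}]'
python3 -c "
from plan import *
delta(.439,.041,.076,55.2)"
```

```text
time_s: 5.88
ee_pos: [0.4092, -0.0808, 0.0762]
tool_rot: [-0.937, -2.998, -0.001]
ft_force: [-0.0, -1.0, -2.6]
width: 0.262
grasp_force: 108.3
pos [ 0.4092 -0.0808  0.0762] M [[-0.82, 0.57, -0.0], [0.57, 0.82, 0.0], [0.0, 0.0, -1.0]] q6 -1.33 t 5.875 F [-0.  -1.  -2.6] g 108.3 w 0.262
-> shift [ 44.8 117.1   0.4] twist 0.1
```

```bash
python3 -m creep '[{"fingers":15,"x":8,"y":20,"z":0,"twist":0},{"fingers":15,"x":20,"y":52,"z":0,"twist":0},{"fingers":15,"x":34,"y":88,"z":0,"twist":0},{"fingers":15,"x":45,"y":117,"z":0,"twist":0},{"fingers":15,"x":45,"y":117,"z":0,"twist":0}]'
python3 - <<'E'
from plan import *
delta(.5309,.0715,.076,55.2)
for n in("side","scene"):
    s=snap(n,f'pics/{n}3.png');P=world(s);I=s["pixels"].astype(int);z=P[...,2];x,y=P[...,0],P[...,1]
    m=(s["depth"]>.1)&(I.min(-1)>100)&(np.ptp(I,axis=-1)<60)&(z>.085)&(z<.105)&(x>.44)&(x<.66)&(y<.06)&(y>-.15)
    q=P[m];print(n,len(q),q.min(0),q.max(0))
E
```

```text
time_s: 6.5
ee_pos: [0.4398, 0.0414, 0.0765]
tool_rot: [-0.934, -2.999, -0.002]
ft_force: [-0.6, -0.5, -3.1]
width: 0.268
grasp_force: 108.3
pos [0.4398 0.0414 0.0765] M [[-0.82, 0.57, 0.0], [0.57, 0.82, 0.0], [0.0, 0.0, -1.0]] q6 -1.034 t 6.5 F [-0.6 -0.5 -3.1] g 108.3 w 0.268
-> shift [-57.9  76.5   0.5] twist 0.2
side 148 [ 0.49267212 -0.11195957  0.08502735] [0.62598576 0.02748467 0.09191749]
scene 167 [ 0.44297602 -0.0390278   0.08503719] [0.61504351 0.04229358 0.09862233]
```

View pics/side3.png

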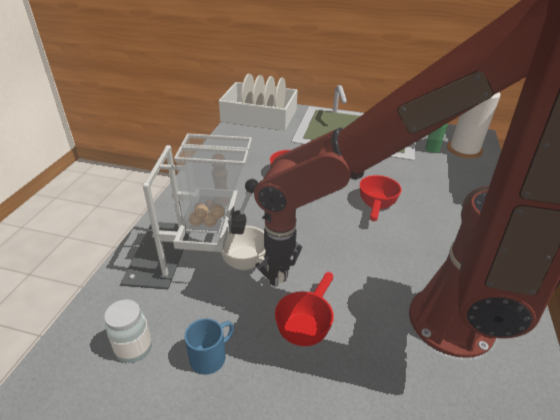

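The side view shows the bowl at (244,246), level and just in front of the channel. The gripper is clear of the red pan at (303,322) and the knob at (252,186).

```bash
python3 -m creep '[{"fingers":15,"x":-10,"y":15,"z":0,"twist":0},{"fingers":15,"x":-26,"y":36,"z":0,"twist":0},{"fingers":15,"x":-42,"y":58,"z":0,"twist":0},{"fingers":15,"x":-58,"y":77,"z":0,"twist":0},{"fingers":15,"x":-58,"y":77,"z":0,"twist":0}]'
cat > bowl.py <<'E'
from plan import *
import sys
from scipy.optimize import least_squares
zt=float(sys.argv[1])
for n in("side","scene"):
    s=snap(n,f'pics/{n}{sys.argv[2]}.png');P=world(s);I=s["pixels"].astype(int);x,y,z=P[...,0],P[...,1],P[...,2]
    e=(P[...,:2]-d2w(0,30))
    m=(s["depth"]>.1)&(I.min(-1)>75)&(np.ptp(I,axis=-1)<60)&(abs(z-zt+.001)<.005)&(np.hypot(e[...,0],e[...,1])<.1)
    q=P[m][:,:2];f=least_squares(lambda p:np.hypot(*(q-p).T)-.068,d2w(0,30),loss="soft_l1",f_scale=.002)
    print(n,len(q),"centre",f.x,"err disp mm",(D.T@(f.x-d2w(0,30))*1000).round(1),"res",abs(f.fun).mean(), "ext",(q@D).min(0)-O@D,(q@D).max(0)-O@D)
E
python3 bowl.py .092 4; python3 -c "
from plan import *
delta(.5309,.0715,.046,55.2)"
```

```text
time_s: 7.22
ee_pos: [0.5331, 0.0689, 0.0768]
tool_rot: [0.94, 2.995, 0.001]
ft_force: [-0.3, -0.2, -2.6]
width: 0.265
grasp_force: 108.3
side 103 centre [ 0.65125714 -0.01661325] err disp mm [-1.2 -4. ] res 0.0016958203944279424 ext [-0.05044907 -0.00498933] [0.06929504 0.09633367]
scene 132 centre [ 0.64899265 -0.01527275] err disp mm [-3.1 -2.3] res 0.0032595982492106177 ext [-0.07068191 -0.0210214 ] [0.06714773 0.10127639]
pos [0.5303 0.0689 0.0759] M [[-0.82, 0.57, -0.0], [0.57, 0.82, -0.0], [0.0, -0.0, -1.0]] q6 -0.964 t 7.325 F [-0.6 -0.9 -4. ] g 108.3 w 0.265
-> shift [ 0.9  2.5 29.9] twist -0.1
```

```bash
python3 -m creep '[{"fingers":15,"x":1,"y":3,"z":5,"twist":0},{"fingers":15,"x":1,"y":3,"z":14,"twist":0},{"fingers":15,"x":1,"y":3,"z":22,"twist":0},{"fingers":15,"x":1,"y":3,"z":27,"twist":0},{"fingers":15,"x":1,"y":3,"z":29,"twist":0}]'
python3 -m creep '[{"fingers":15,"x":0,"y":0,"z":0.5,"twist":0},{"fingers":15,"x":0,"y":0,"z":1,"twist":0},{"fingers":15,"x":0,"y":0,"z":1,"twist":0}]'
python3 bowl.py .062 5
```

```text
time_s: 7.95
ee_pos: [0.532, 0.0728, 0.0471]
tool_rot: [-0.939, -2.998, 0.0]
ft_force: [-2.0, -0.2, -0.4]
width: 0.262
grasp_force: 108.7
time_s: 8.32
ee_pos: [0.5326, 0.0728, 0.0468]
tool_rot: [0.939, 2.997, 0.0]
ft_force: [-1.3, 0.3, -1.1]
width: 0.267
grasp_force: 108.8
side 200 centre [ 0.64952857 -0.011982  ] err disp mm [-2.   0.9] res 0.0020607337879628095 ext [-0.05011241 -0.03769536] [0.06892326 0.1018612 ]
scene 168 centre [ 0.64979742 -0.01098133] err disp mm [-1.6  1.8] res 0.003987103648011271 ext [-0.06811681 -0.02689929] [0.06808331 0.09974931]
```

The bowl stands within 2 mm of the target and the counter carries its weight. Next I release it and rise straight up.

```bash
python3 -m creep '[{"fingers":50,"x":0,"y":0,"z":0,"twist":0},{"fingers":50,"x":0,"y":0,"z":0,"twist":0},{"fingers":50,"x":0,"y":0,"z":0,"twist":0},{"fingers":50,"x":0,"y":0,"z":-15,"twist":0},{"fingers":50,"x":0,"y":0,"z":-50,"twist":0}]' 30
python3 -m creep '[{"fingers":85,"x":10,"y":0,"z":-60,"twist":0},{"fingers":85,"x":40,"y":0,"z":-120,"twist":0},{"fingers":85,"x":80,"y":0,"z":-180,"twist":0},{"fingers":85,"x":120,"y":0,"z":-180,"twist":0},{"fingers":85,"x":120,"y":0,"z":-180,"twist":0}]' 30
python3 - <<'E'
from plan import *
s=env.get_state();print((D.T@(s["ee_pos"][:2]-O)*1000).round(),s["width"])
p=d2w(-260,-60);print(p);delta(*p,.29,10.2)
E
python3 bowl.py .062 6
```

```text
time_s: 9.05
ee_pos: [0.5305, 0.0728, 0.0958]
tool_rot: [-0.938, -2.994, 0.002]
ft_force: [0.2, 0.6, -0.2]
width: 0.586
grasp_force: 0.0
time_s: 9.68
ee_pos: [0.4327, 0.1427, 0.2793]
tool_rot: [0.933, 2.995, 0.004]
ft_force: [-0.1, -0.6, -0.4]
width: 0.993
grasp_force: 0.0
[-188.  222.] 0.9928854649809933
[ 0.41173423 -0.14709377]
pos [0.4327 0.1427 0.2793] M [[-0.82, 0.57, 0.01], [0.57, 0.82, 0.0], [-0.0, 0.0, -1.0]] q6 -0.803 t 9.675 F [-0.1 -0.6 -0.4] g 0.0 w 0.993
-> shift [-147.5 -250.4  -11.2] twist 45.2
side 276 centre [ 0.65098432 -0.01102464] err disp mm [-0.4  1.6] res 0.0021562248495574036 ext [-0.06929423 -0.03950815] [0.06892447 0.10159388]
scene 140 centre [ 0.64975347 -0.01162948] err disp mm [-1.8  1.2] res 0.003300037868844259 ext [-0.07263331 -0.02443614] [0.06830841 0.09988342]
```

View pics/side6.png

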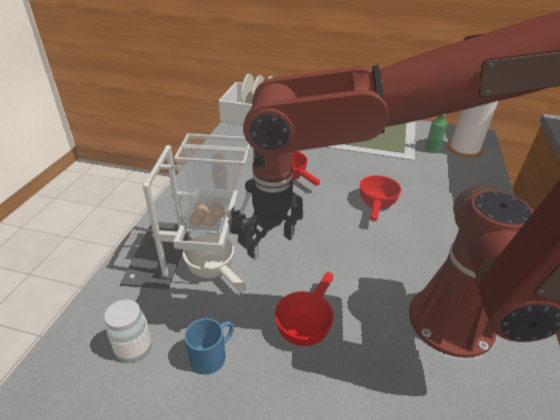

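The side view shows the bowl at (208,254) under the walnut bin with its handle pointing clear, and the nuts still inside at (208,213). The gripper is open and free.

```bash
python3 -m creep '[{"fingers":85,"x":-20,"y":-50,"z":0,"twist":9},{"fingers":85,"x":-50,"y":-100,"z":0,"twist":19},{"fingers":85,"x":-80,"y":-150,"z":0,"twist":29},{"fingers":85,"x":-112,"y":-200,"z":0,"twist":39},{"fingers":85,"x":-147,"y":-250,"z":0,"twist":45}]'
python3 -m creep '[{"fingers":85,"x":0,"y":0,"z":0,"twist":0},{"fingers":85,"x":0,"y":0,"z":0,"twist":0}]'
python3 - <<'E'
from plan import *
s=env.get_state();print((D.T@(s["ee_pos"][:2]-O)*1000).round(),s["width"])
p=d2w(-174,-65);print(p);delta(*p,.243,10.2)
E
```

```text
time_s: 10.4
ee_pos: [0.4111, -0.1507, 0.2757]
tool_rot: [-2.021, -2.404, 0.0]
ft_force: [1.4, -0.7, -0.7]
width: 1.0
grasp_force: 0.0
time_s: 10.65
ee_pos: [0.4113, -0.1483, 0.2754]
tool_rot: [-2.015, -2.407, 0.0]
ft_force: [-0.4, -0.0, 0.2]
width: 0.993
grasp_force: 0.0
[-261.  -61.] 0.9925206492001923
[ 0.49726047 -0.13678546]
pos [ 0.4113 -0.1483  0.2754] M [[-0.18, 0.98, -0.0], [0.98, 0.18, 0.0], [0.0, -0.0, -1.0]] q6 -0.684 t 10.65 F [-0.4 -0.   0.2] g 0.0 w 0.993
-> shift [-3.8 86.7 32.3] twist -0.1
```

```bash
python3 -m creep '[{"fingers":85,"x":-4,"y":0,"z":32,"twist":0},{"fingers":85,"x":-4,"y":20,"z":32,"twist":0},{"fingers":85,"x":-4,"y":50,"z":32,"twist":0},{"fingers":85,"x":-4,"y":80,"z":32,"twist":0},{"fingers":85,"x":-4,"y":87,"z":32,"twist":0}]'
python3 - <<'E'
from plan import *
a=snap("side")["pixels"][90:290,130:330];b=snap("scene")["pixels"][150:350,200:400]
cv2.imwrite("pics/k7.png",cv2.resize(np.hstack([a,b]),(800,400),interpolation=2))
s=env.get_state();print((D.T@(s["ee_pos"][:2]-O)*1000).round(1),s["ee_pos"][2])
E
```

```text
time_s: 11.28
ee_pos: [0.4991, -0.1344, 0.2439]
tool_rot: [-2.009, -2.414, 0.0]
ft_force: [0.4, -0.5, 0.1]
width: 0.993
grasp_force: 0.0
[-173.   -63.4] 0.24384470800989339
```

View pics/k7.png

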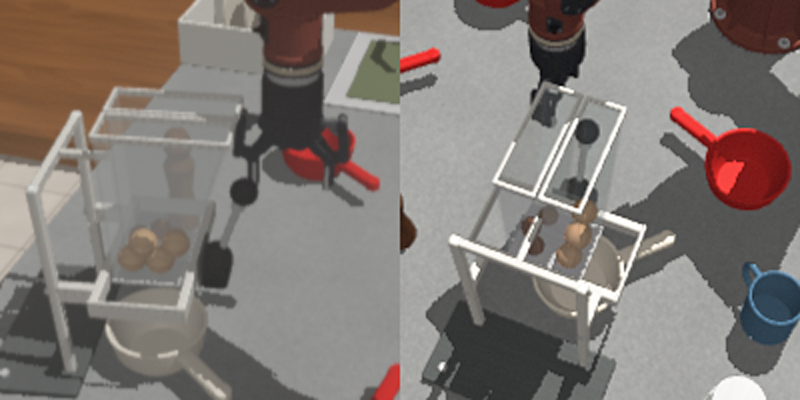

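The left panel shows the open finger at (243,150–190), behind the knob at (243,190) and in line with it. The bowl is under the left bin. Before pushing I'll measure the finger's lowest and outermost points against the bin front.

```bash
python3 - <<'E'
from plan import *
s=snap("side");P=world(s);I=s["pixels"].astype(int);d=(P[...,:2]-O)@D*1000
m=(s["depth"]>.1)&(I.max(-1)<75)&(d[...,0]>-240)&(d[...,0]<-95)&(d[...,1]>-110)&(d[...,1]<-30)&(P[...,2]>.19)
for z in np.arange(.2,.42,.015):
    k=m&(abs(P[...,2]-z)<.0075)
    if k.sum()>3: print(round(z,3),k.sum(),"x",d[k][:,0].min().round(),d[k][:,0].max().round(),"ymax",d[k][:,1].max().round(), "bin front",round(-43-72*(z-.152)/.21))
E
```

```text
0.245 16 x -228.0 -121.0 ymax -55.0 bin front -75
0.26 29 x -230.0 -121.0 ymax -55.0 bin front -80
0.275 52 x -239.0 -104.0 ymax -48.0 bin front -85
0.29 152 x -239.0 -102.0 ymax -45.0 bin front -90
0.305 198 x -240.0 -105.0 ymax -43.0 bin front -95
0.32 239 x -240.0 -105.0 ymax -41.0 bin front -101
0.335 185 x -239.0 -108.0 ymax -42.0 bin front -106
0.35 60 x -209.0 -137.0 ymax -30.0 bin front -111
0.365 95 x -210.0 -141.0 ymax -30.0 bin front -116
0.38 103 x -210.0 -141.0 ymax -30.0 bin front -121
0.395 90 x -209.0 -140.0 ymax -30.0 bin front -126
0.41 15 x -204.0 -144.0 ymax -30.0 bin front -131
```

```bash
python3 -m creep '[{"fingers":85,"x":0,"y":-4,"z":7,"twist":0},{"fingers":85,"x":10,"y":-4,"z":7,"twist":0},{"fingers":85,"x":22,"y":-4,"z":7,"twist":0},{"fingers":85,"x":32,"y":-4,"z":7,"twist":0},{"fingers":85,"x":40,"y":-4,"z":7,"twist":0}]'
cat > st.py <<'E'
from plan import *
st=env.get_state();print("disp",(D.T@(st["ee_pos"][:2]-O)*1000).round(1),"z",round(st["ee_pos"][2],4),"F disp",(D.T@st["ft_force"][:2]).round(1),st["ft_force"][2].round(1),"T",st["wrist_torque"].round(2))
for n in("side","scene"):
    s=snap(n);P=world(s);I=s["pixels"].astype(int);d=(P[...,:2]-O)@D*1000
    c=cv2.inRange(cv2.GaussianBlur(s["pixels"],(3,3),0),(0,25,60),(110,170,220))>0
    m=c&(s["depth"]>.1)&(I[...,2]-I[...,0]>25)
    for nm,lo,hi in(("bin",.145,.25),("bowl",.005,.07)):
        k=m&(abs(d[...,0])<60)&(abs(d[...,1]-(30 if nm=="bowl" else 0))<62)&(P[...,2]>lo)&(P[...,2]<hi)
        print(n,nm,k.sum(),d[k].mean(0).round() if k.any() else "", end=" ; ")
    print()
E
python3 st.py
```

```text
time_s: 12.05
ee_pos: [0.4868, -0.0971, 0.2376]
tool_rot: [2.014, 2.41, -0.0]
ft_force: [0.3, -2.0, 1.7]
width: 0.997
grasp_force: 0.0
disp [-177.3  -24.1] z 0.2376 F disp [-0.1 -2. ] 1.7 T [-0.11  0.01 -0.04]
side bin 441 [-13.  54.] ; side bowl 0  ; 
scene bin 124 [38. 36.] ; scene bowl 0  ;
```

```bash
python3 -m creep '[{"fingers":85,"x":10,"y":0,"z":0,"twist":0},{"fingers":85,"x":20,"y":0,"z":0,"twist":0},{"fingers":85,"x":30,"y":0,"z":0,"twist":0},{"fingers":85,"x":38,"y":0,"z":0,"twist":0},{"fingers":85,"x":42,"y":0,"z":0,"twist":0}]'
python3 st.py
```

```text
time_s: 12.78
ee_pos: [0.4795, -0.0568, 0.2369]
tool_rot: [2.014, 2.408, -0.002]
ft_force: [2.7, -7.1, -2.6]
width: 0.997
grasp_force: 3.2
disp [-177.3   16.9] z 0.2369 F disp [ 1.4 -7.4] -2.6 T [-0.94 -0.16 -0.38]
side bin 435 [-12.  54.] ; side bowl 0  ; 
scene bin 135 [37. 39.] ; scene bowl 0  ;
```

```bash
python3 -m creep '[{"fingers":85,"x":4,"y":0,"z":0,"twist":0},{"fingers":85,"x":8,"y":0,"z":0,"twist":0},{"fingers":85,"x":8,"y":0,"z":0,"twist":0},{"fingers":85,"x":8,"y":0,"z":0,"twist":0},{"fingers":85,"x":8,"y":0,"z":0,"twist":0}]'
python3 st.py
```

```text
time_s: 13.5
ee_pos: [0.4776, -0.0498, 0.2364]
tool_rot: [2.015, 2.408, -0.005]
ft_force: [1.0, -8.3, -3.3]
width: 0.998
grasp_force: 3.9
disp [-178.   24.] z 0.2364 F disp [-0.5 -8.3] -3.3 T [-1.17 -0.   -0.47]
side bin 0  ; side bowl 338 [-11.  36.] ; 
scene bin 107 [42. 46.] ; scene bowl 118 [-14.  51.] ;
```

```bash
python3 -m creep '[{"fingers":85,"x":2,"y":0,"z":0,"twist":0},{"fingers":85,"x":4,"y":0,"z":0,"twist":0},{"fingers":85,"x":5,"y":0,"z":0,"twist":0},{"fingers":85,"x":5,"y":0,"z":0,"twist":0},{"fingers":85,"x":5,"y":0,"z":0,"twist":0}]'
python3 - <<'E'
from plan import *
a=snap("side")["pixels"][90:290,130:330];b=snap("scene")["pixels"][150:350,200:400]
cv2.imwrite("pics/k8.png",cv2.resize(np.hstack([a,b]),(800,400),interpolation=2))
E
python3 st.py
```

```text
time_s: 14.22
ee_pos: [0.4765, -0.0454, 0.2359]
tool_rot: [2.016, 2.408, -0.007]
ft_force: [1.5, -9.8, -4.2]
width: 0.991
grasp_force: 4.4
disp [-178.3   28.7] z 0.2359 F disp [-0.3 -9.5] -3.4 T [-1.39 -0.05 -0.56]
side bin 0  ; side bowl 342 [-5. 39.] ; 
scene bin 93 [41. 50.] ; scene bowl 137 [-8. 51.] ;
```

View pics/k8.png

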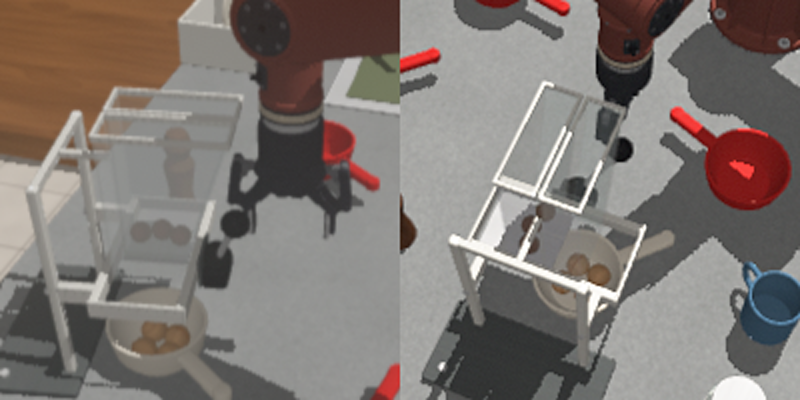

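All three chestnuts are still in the right bin, at (160,233) left panel. The walnut bin is empty, and walnuts lie in the bowl around (160,338). I'll hold a moment longer against the stop, then bring the stick back in a controlled way.

```bash
python3 -m creep '[{"fingers":85,"x":2,"y":0,"z":0,"twist":0},{"fingers":85,"x":3,"y":0,"z":0,"twist":0},{"fingers":85,"x":3,"y":0,"z":0,"twist":0},{"fingers":85,"x":3,"y":0,"z":0,"twist":0},{"fingers":85,"x":3,"y":0,"z":0,"twist":0}]'
python3 st.py
python3 -m creep '[{"fingers":85,"x":-18,"y":0,"z":0,"twist":0},{"fingers":85,"x":-38,"y":0,"z":0,"twist":0},{"fingers":85,"x":-58,"y":0,"z":0,"twist":0},{"fingers":85,"x":-78,"y":0,"z":0,"twist":0},{"fingers":85,"x":-95,"y":0,"z":0,"twist":0}]'
python3 -m creep '[{"fingers":85,"x":-5,"y":0,"z":0,"twist":0},{"fingers":85,"x":-5,"y":-40,"z":0,"twist":0},{"fingers":85,"x":-5,"y":-100,"z":0,"twist":0},{"fingers":85,"x":-5,"y":-120,"z":-40,"twist":0},{"fingers":85,"x":-5,"y":-120,"z":-40,"twist":0}]'
python3 st.py
python3 bowl.py .062 9
python3 - <<'E'
from plan import *
a=snap("side")["pixels"][120:320,110:310];b=snap("scene")["pixels"][170:370,200:400]
cv2.imwrite("pics/k9.png",cv2.resize(np.hstack([a,b]),(800,400),interpolation=2))
E
```

```text
time_s: 15.05
ee_pos: [0.4762, -0.0445, 0.236]
tool_rot: [2.015, 2.404, -0.012]
ft_force: [2.0, -15.7, -5.0]
width: 0.993
grasp_force: 7.2
disp [-178.4   29.5] z 0.236 F disp [ -0.8 -15.8] -5.0 T [-2.2  -0.1  -0.85]
side bin 0  ; side bowl 341 [-5. 39.] ; 
scene bin 94 [41. 50.] ; scene bowl 138 [-8. 51.] ; 
time_s: 15.78
ee_pos: [0.4935, -0.1348, 0.2368]
tool_rot: [-2.014, -2.409, -0.001]
ft_force: [0.5, 0.6, 0.1]
width: 1.0
grasp_force: 0.0
time_s: 16.4
ee_pos: [0.3764, -0.161, 0.2799]
tool_rot: [2.013, 2.405, 0.002]
ft_force: [0.6, 0.2, 0.3]
width: 0.994
grasp_force: 0.0
disp [-297.2  -67.4] z 0.2799 F disp [0.6 0.1] 0.3 T [ 0.   -0.01  0.03]
side bin 0  ; side bowl 295 [-1. 36.] ; 
scene bin 13 [ 43. -11.] ; scene bowl 94 [-2. 48.] ; 
side 275 centre [ 0.65128253 -0.0107636 ] err disp mm [-0.1  1.8] res 0.002153319477693792 ext [-0.06848783 -0.04137553] [0.068665   0.10167041]
scene 156 centre [ 0.64988475 -0.01100853] err disp mm [-1.5  1.8] res 0.0038316566463403997 ext [-0.07269042 -0.02599544] [0.06902226 0.09941115]
```

View pics/k9.png

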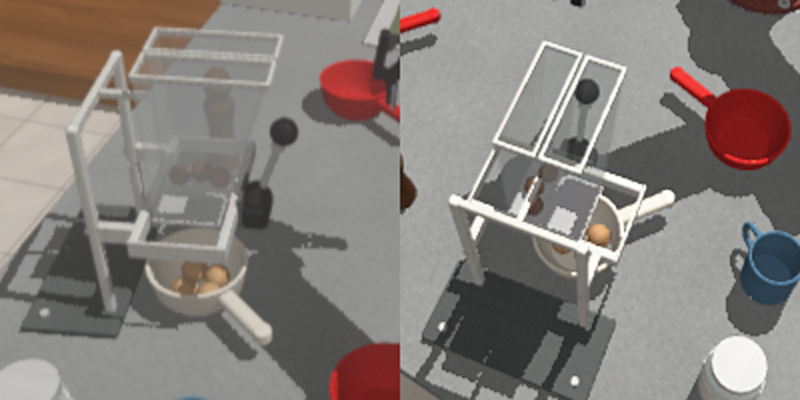

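The stick is back at centre at (284,131), left panel. The walnut bin is empty, and the bowl holds four nuts at about (193,268), (217,274), (183,286) and (210,288). The chestnuts are still at (200,172), and the gripper is clear.

```bash
python3 -c "
from plant import env
print(env.sign_off())"
```

```text
the job is handed in; nothing more can be done
None
```

The job is handed in: the bowl stands within about 2 mm of centre under the walnut bin with all four walnuts in it, the stick is back at centre, the chestnuts stayed in their bin, and it took about 17 s of the 64 s allowed.

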